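Set out the class's dried seed cakes in reverse order

TASK

Four dried bird-seed cakes (a ball, a square block, a ring and a bar) stand on saucers in a row on the steel baking tray. Move them to the wooden display rack, one to a pocket, in the reverse order, so that the class across the table sees them in the order in which you saw them on the tray: the cake from the left end of the tray goes into the pocket at the right end of the rack, the second from the left into the second from the right, and so on (left and right as seen from the arm, looking ahead over the table). Stand each cake upright on the floor of its pocket, about the middle of it.

Things in the scene. Friction and masses are not known exactly. Their poses are not given: they have to be found in the camera images.
- ball_center (a point): Round seed ball, 52 mm in diameter, with a small pressed flat foot (26 mm across) underneath, 48.5 mm tall. Pale brown dried seed cake, hard, 50 to 110 g, loose. The point is the middle of the cake, half-way up; z points up out of its top. It starts on its own saucer, turned by up to 0.5 rad from the tray's axes.
- block_center (a point): Square seed block, 44 x 44 mm in plan and 40 mm tall; its x and y axes are square to its sides. Pale brown dried seed cake, hard, 50 to 110 g, loose. The point is the middle of the cake, half-way up; z points up out of its top. It starts on its own saucer, turned by up to 0.5 rad from the tray's axes.
- ring_center (a point): Seed ring (round, flat, upright hole in the middle): 56 mm outside, 22 mm hole, 36 mm tall. Pale brown dried seed cake, hard, 50 to 110 g, loose. The point is the middle of the cake, half-way up; z points up out of its top. It starts on its own saucer, turned by up to 0.5 rad from the tray's axes.
- bar_center (a point): Oblong seed bar, 28 mm along its x, 62 mm along its y, 38 mm tall; grasp it across the 28 mm. Pale brown dried seed cake, hard, 50 to 110 g, loose. The point is the middle of the cake, half-way up; z points up out of its top. It starts on its own saucer, turned by up to 0.5 rad from the tray's axes.
- saucer_ball: Flat white saucer, 74 mm across and 5 mm thick, fixed on the tray, no rim; the seed ball stands on it at the start. Origin at the centre of its underside; its flat top is 5 mm higher. Its axes are parallel to the tray's.
- saucer_block: Flat white saucer, 74 mm across and 5 mm thick, fixed on the tray, no rim; the seed block stands on it at the start. Origin at the centre of its underside; its flat top is 5 mm higher. Its axes are parallel to the tray's.
- saucer_ring: Flat white saucer, 74 mm across and 5 mm thick, fixed on the tray, no rim; the seed ring stands on it at the start. Origin at the centre of its underside; its flat top is 5 mm higher. Its axes are parallel to the tray's.
- saucer_bar: Flat white saucer, 74 mm across and 5 mm thick, fixed on the tray, no rim; the seed bar stands on it at the start. Origin at the centre of its underside; its flat top is 5 mm higher. Its axes are parallel to the tray's.
- tray: Flat steel baking tray, fixed, 100 mm (x) by 366 mm (y), 6 mm thick, no rim. Origin at the centre of its underside, y along the row to the arm's left, x away from the arm (turned by up to 0.12 rad). The saucers stand on it at y = +132, +44, -44 and -132 mm, x = 0, in any order. It may lie nearer to the arm or further off than the rack.
- rack: Wooden display rack, fixed, empty: a board 100 mm (x) by 360 mm (y), 10 mm thick; five dividers across it, 8 mm thick, reach 24 mm above the table and make four pockets 80 mm wide, open to front and back. Origin at the centre of its underside, axes as the tray's (up to 0.12 rad). Pocket centres: y = +132, +44, -44, -132 mm, x = 0; floor at z = 10 mm.
Not all that is in view belongs to the job. What is shaped like the part that bears bar_center but purple or turquoise is not meant.

How it is judged:
By the outcome, as a careful person would: the job done as asked, in the order asked, and still so for the second after the job is handed in, with the robot touching nothing.
It also fails if it takes over 93 s, if anything falls off the work surface, if the arm or the gripper's body presses on something with over 40 N, if the wrist force passes 120 N, or if a joint passes its speed limit or range.

ROBOT

A 6-joint arm with a two-finger parallel gripper is mounted at the origin on the work surface. World frame = base frame: x ahead of the robot, y to its left, z up, the work surface at z = 0. Lengths are in m, angles in degrees, forces in N, time in s.
With the tool pointing down it reaches from about 0.4 to 0.825 m from the base axis. Payload 7 kg.
Tool frame: the origin (TCP) lies at the very end of the fingers, on their centre line; the grasp point (between the pads) lies 19 mm behind it (ctrl.grip_point_offset is the distance from the TCP to the grasp point, in m); x points along the fingers, z is the direction in which the jaws open and shut, and the axes are right-handed (so a half turn about x gives the same grasp; the last joint's range is limited). The gripper opens to 88 mm and grips with 3 to 60 N. Pads are 19 mm wide; open, the fingers measure 130 mm over their backs; the gripper's body (78 mm by 193 mm) begins 47 mm behind the grasp point.
Start: joints at [85.205, 20.546, 0.682, 0, -70.136, -16.507], TCP at [0.245, 0.629, 0.227] pointing down, gripper open.
Joint ranges: [-176.03, 176.03], [-82.01, 121.73], [-58.28, 71.71], [-173.87, 95.51], [-174.79, -0.11], [-173.66, 173.66]. Speed limits (degrees/s): [136.94, 136.94, 172.46, 180, 180, 180].

INTERFACE

Orientations are given as [roll, pitch, yaw] about the fixed x, y, z axes, in that order (R = Rz(yaw) Ry(pitch) Rx(roll)).
In Python, from plant import get_obs, snapshot, calibration, close_job, ctrl gives the robot as it stands.
- The arm moves only by the tool move_arm, never from a script. Its argument "commands" is a list that holds one entry, the list of rows, each a list of 4 numbers: the shift along the tool's x, y, z in cm, then the turn about the tool's x in rad. In form: [[[dx, dy, dz, spin], ...]]. A call has 1 to 8 rows; each row shifts and turns the commanded pose from where the row before left it, along the tool's axes as they then stand; what a row does not reach is not made up. A row lasts 1/10 s, in which the tool goes at most 50 mm and 8.59 degrees, less where a joint would pass 70% of its speed; a pose out of reach is approached as far as the arm can. A call with a gripper value outside its range is refused whole. "jaw" is the finger opening in cm, from 0 to 8.76, set as the call begins (left out, the last holds). The fingers move at their own pace and stop on an object; the grip force is fixed at half the most. Time passes only in rows, so rows that do not move let the fingers close. It gives the time, the measured TCP pose, the force and the opening at its end, in the units of the state.
- get_obs(): the state, without advancing time (a new reading comes with each control period).
- snapshot(name): name is "side" or "top" or "wrist"; returns (picture, depth): 400x640x3 uint8, red, green, blue; 400x640 float32, m along the optical axis (not along the pixel's ray), 0 where there is no reading.
- calibration(name): a dict with "mtx" (3x3 intrinsics, pixels), "T" (4x4, takes a point from camera to world coordinates); the wrist camera has in their place "tool_from_camera" (4x4, takes a point from camera to tool coordinates, whose origin is the TCP and whose axes are the tool frame's). Camera axes: x right, y up, looking along -z (the intrinsics and any distortion apply to the point x, -y, -z); pixel columns grow to the right and rows downward; lengths in m; the calibration is good to about 2 mm. A picture is of the moment at which its call begins: read the wrist's pose just before it. calibration takes no time and is no camera call.
- close_job(): hands the job in, once; it reports no verdict.
The state is a dict: "clock": time; "joint_pos": joint angles; "qvel": joint speeds; "tau": joint torques, N m; "tool_pos": TCP position; "orientation": TCP orientation; "force": force on the tool from outside, world axes, zero at the start; "moment": the same for the moment, N m; "opening": finger opening in m.
Only numpy, scipy, OpenCV 4.12 (cv2) and the standard library are available. Lean on these libraries where they do the work, as an engineer would, in place of code of your own. Each camera call takes 0.05 s, during which the arm holds its last target. There are 200 camera calls.

## Working session

There is one attempt and no reset: what is moved stays moved. The work goes in short steps, Python scripts to look and compute and a tool call to move; the robot and the scene stay as the last step left them, time stands still between calls to the robot, and variables do not carry over. Pictures are saved under pics/ and viewed, about 12 in all and at most 16, crops included, and the job is handed in when it is done.

Besides the shell and the picture viewer there is one more tool, called after "Call:" by a JSON object that holds its "api" and its "payload", one argument or row to a line. move_arm: Moves the arm, as the interface text tells. Its arguments: {"type":"object","properties":{"commands":{"type":"array"},"jaw":{"type":"number"}},"required":["commands"]}

```bash
mkdir -p pics; ls; python3 - <<'E'
from plant import *
import cv2,numpy as np
o=get_obs();print(o)
for n in("top","side"):
    p,d=snapshot(n);cv2.imwrite(f"pics/{n}0.png",p[:,:,::-1]);np.savez(f"pics/{n}0.npz",p=p,d=d)
    print({k:np.round(v,4).tolist() if not isinstance(v,str) else v for k,v in calibration(n).items()})
print(calibration("wrist"),ctrl.grip_point_offset)
E
```

```text
pics
{'clock': 0.0, 'joint_pos': array([ 8.52047963e+01,  2.05901041e+01,  6.33079260e-01, -2.06489540e-02,
       -7.01359948e+01, -1.65069731e+01]), 'qvel': array([ 0.09883782,  0.07818789, -0.00739365, -0.04471351,  0.05520558,
        0.00602474]), 'tau': array([-2.05123561e-04, -5.82707798e+01,  2.93053526e+01,  6.99675679e+00,
        6.88621847e-03, -1.91535955e-04]), 'tool_pos': array([0.24506096, 0.62840743, 0.22563078]), 'orientation': array([   4.72119446,   89.90497588, -106.58801438]), 'force': array([ 0.02724429, -0.50235625, -0.63551602]), 'moment': array([ 0.01989262,  0.00839352, -0.00894862]), 'opening': 0.08793730595133165}
{'mtx': [[494.1208, 0.0, 321.5445], [0.0, 494.1208, 199.2244], [0.0, 0.0, 1.0]], 'T': [[-0.0083, 0.9838, -0.1793, 0.3983], [-1.0, -0.0086, -0.0008, 0.0164], [-0.0023, 0.1793, 0.9838, 0.9512], [0.0, 0.0, 0.0, 1.0]]}
{'mtx': [[435.1884, 0.0, 320.5578], [0.0, 435.1884, 201.1796], [0.0, 0.0, 1.0]], 'T': [[0.7681, 0.3903, -0.5075, 0.1907], [-0.6401, 0.4507, -0.6222, -0.4579], [-0.0141, 0.8028, 0.596, 0.4937], [0.0, 0.0, 0.0, 1.0]]}
{'mtx': array([[323.65575958,   0.        , 315.68299305],
       [  0.        , 323.65575958, 200.66182266],
       [  0.        ,   0.        ,   1.        ]]), 'tool_from_camera': array([[-5.06388342e-04,  2.59191256e-01, -9.65825883e-01,
        -1.58442939e-01],
       [-3.75186879e-04,  9.65825890e-01,  2.59191455e-01,
         6.95259315e-02],
       [ 9.99999801e-01,  4.93616730e-04, -3.91837812e-04,
        -1.57945173e-03],
       [ 0.00000000e+00,  0.00000000e+00,  0.00000000e+00,
         1.00000000e+00]])} 0.0188
```

View pics/top0.png

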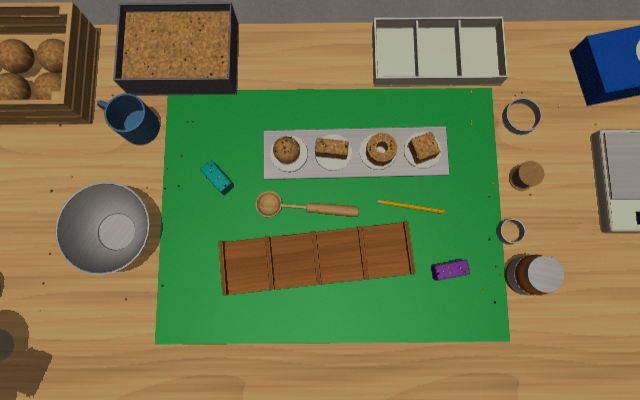

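View pics/side0.png

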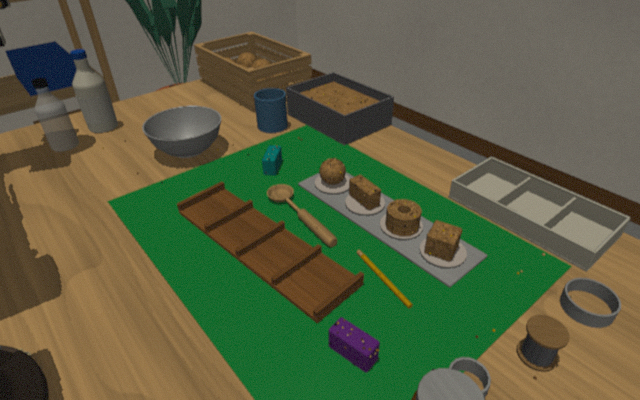

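The top view shows, left to right on the tray, ball (287,150), bar (332,149), ring (381,149) and block (425,147). The rack is nearer the arm, spanning (220,290) to (413,225). The side view agrees. So the pockets from the left take block, ring, bar and ball.

```bash
cat > h.py <<'E'
import numpy as np,cv2
from plant import *
def cloud(n,d):
    c=calibration(n);K=c["mtx"];T=c["T"]
    v,u=np.mgrid[:400,:640]
    P=np.stack([(u-K[0,2])/K[0,0]*d,-(v-K[1,2])/K[1,1]*d,-d],-1)
    return P@T[:3,:3].T+T[:3,3]
def ray(n,uv,z):
    c=calibration(n);K=c["mtx"];T=c["T"];uv=np.atleast_2d(uv)
    r=np.c_[(uv[:,0]-K[0,2])/K[0,0],-(uv[:,1]-K[1,2])/K[1,1],-np.ones(len(uv))]@T[:3,:3].T
    return (T[:3,3]+r*((z-T[2,3])/r[:,2])[:,None])[:,:2]
def big(m):
    cs,_=cv2.findContours(m.astype(np.uint8),cv2.RETR_EXTERNAL,cv2.CHAIN_APPROX_NONE)
    return max(cs,key=cv2.contourArea)[:,0].astype(float)
def rect(p):
    (c,s,a)=cv2.minAreaRect((p*1000).astype(np.float32));return np.round(c,1),np.round(s,1),round(a,1)
E
python3 - <<'E'
from h import *
f=np.load("pics/top0.npz");p=f["p"];d=f["d"];P=cloud("top",d)
hsv=cv2.cvtColor(p,cv2.COLOR_RGB2HSV);u=np.arange(640)[None];v=np.arange(400)[:,None]
notg=~((hsv[...,0]>50)&(hsv[...,0]<75)&(hsv[...,1]>120))
tr=notg&(u>250)&(u<460)&(v>120)&(v<185)
print("tray",rect(ray("top",big(tr),.006)))
rk=notg&(u>210)&(u<425)&(v>219)&(v<300)
print("rack z24",rect(ray("top",big(rk),.024)),"z10",rect(ray("top",big(rk),.010)))
print("z tray",np.median(P[130:175,268:272,2]),"green",np.median(P[190:200,300:350,2]),"rackfloor",np.median(P[250:270,285:305,2]))
wh=tr&(hsv[...,1]<40)&(hsv[...,2]>185)
for n,c,h in(("ball",287,.0595),("bar",332,.049),("ring",381,.047),("block",425,.051)):
    w=tr&(abs(u-c)<23)
    cake=w&(hsv[...,1]>70)
    k=big(cake)
    q=P[cake];z=q[:,2]
    top=q[z>np.percentile(z,95)-.006]
    print(n,"ztop",np.percentile(z,95).round(4),"depth top",rect(top[:,:2]),"sil@top",rect(ray("top",k,h)),"circle mean",np.round(cv2.minEnclosingCircle((ray("top",k,h)*1000).astype(np.float32)),1) if 0 else cv2.minEnclosingCircle((ray("top",k,h)*1000).astype(np.float32)))
    s=(w&(hsv[...,1]<45)&(hsv[...,2]>150));print("  saucer",cv2.minEnclosingCircle((ray("top",big(s),.011)*1000).astype(np.float32)))
i=cv2.resize(p[120:300,210:430],None,fx=3.6,fy=3.2,interpolation=cv2.INTER_CUBIC);cv2.imwrite("pics/c1.png",i[:,:,::-1])
E
```

```text
tray (array([664.7, -50.4]), array([101.2, 365.4]), 0.9)
rack z24 (array([457.4,  28.5]), array([100.7, 359.6]), 5.9) z10 (array([458.3,  28.6]), array([102.2, 365.1]), 5.9)
z tray 0.00609842088419521 green 0.0005767872934369089 rackfloor 0.009825088767736134
ball ztop 0.0588 depth top (array([537.2,  60.4]), array([289.2,  36. ]), 10.5) sil@top (array([656.5,  82.4]), array([50.3, 48.1]), 44.1) circle mean ((656.1705932617188, 82.28658294677734), 26.06271743774414)
  saucer ((662.0887451171875, 84.02946472167969), 64.07931518554688)
bar ztop 0.0512 depth top (array([539.6,   0. ]), array([ 60.7, 283.1]), 89.2) sil@top (array([660.3,  -1.8]), array([61.3, 35.9]), 83.5) circle mean ((662.2134399414062, -2.140556812286377), 33.39211654663086)
  saucer ((662.5209350585938, -2.928755283355713), 62.93535232543945)
ring ztop 0.0494 depth top (array([550. , -35.3]), array([ 56.4, 315.6]), 61.0) sil@top (array([660., -96.]), array([56.3, 64.4]), 55.6) circle mean ((660.025146484375, -96.2435302734375), 32.70722961425781)
  saucer ((661.4037475585938, -100.87942504882812), 62.90190887451172)
block ztop 0.0535 depth top (array([551.1, -80.3]), array([ 55.9, 357.5]), 48.8) sil@top (array([ 660., -176.]), array([49.1, 52.6]), 19.9) circle mean ((660.0518798828125, -176.1152801513672), 33.925418853759766)
  saucer ((663.5966796875, -184.48069763183594), 61.99074935913086)
```

View pics/c1.png

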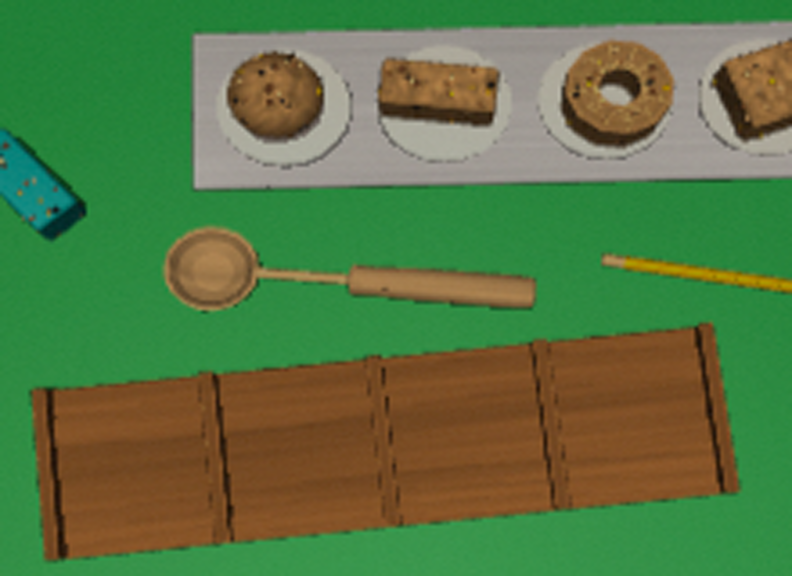

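The crop confirms the order; the tray and rack rectangles match their true sizes to about 2 mm. I'll refine the cake poses from their top faces.

```bash
python3 - <<'E'
from h import *
f=np.load("pics/top0.npz");p=f["p"];d=f["d"];P=cloud("top",d);P[d==0]=0
hsv=cv2.cvtColor(p,cv2.COLOR_RGB2HSV);u=np.arange(640)[None];v=np.arange(400)[:,None]
R=lambda a:np.array([[np.cos(a),-np.sin(a)],[np.sin(a),np.cos(a)]])
t=np.radians(.9);r=np.radians(5.9)
for i,(n,c,h) in enumerate((("ball",287,.0595),("bar",332,.049),("ring",381,.047),("block",425,.051))):
    y=132-88*i
    w=(abs(u-c)<26)&(v>125)&(v<175)
    m=w&(P[...,2]>h-.005)&(P[...,2]<h+.008)
    k=big(m);Q=ray("top",k,h)
    print(n,"saucer calc",np.round(1000*(np.array([.6647,-.0504])+R(t)@[0,y/1000]),1),"pocket(-y)",np.round(1000*(np.array([.4574,.0285])+R(r)@[0,-y/1000]),1))
    print("  top sil",rect(Q),np.round(cv2.minEnclosingCircle((Q*1000).astype(np.float32))[0],1),"depth mean",np.round(P[m].mean(0)*1000,1),"std z",P[m][:,2].std())
    # whole-body silhouette (z>20mm)
    m=w&(P[...,2]>.022);print("  allpts mean",np.round(P[m].mean(0)*1000,1),rect(P[m][:,:2]))
    if n=="ball":
        Q=P[m];A=np.c_[2*Q,np.ones(len(Q))];s=np.linalg.lstsq(A,(Q**2).sum(1),rcond=None)[0];print("  sphere",s[:3],np.sqrt(s[3]+s[:3]@s[:3]))
E
```

```text
ball saucer calc [662.6  81.6] pocket(-y) [ 471.  -102.8]
  top sil (array([662.1,  84.3]), array([29.4, 27.6]), 9.2) [662.   84.6] depth mean [662.6  84.3  57.2] std z 0.0016846910561338295
  allpts mean [658.6  83.6  49.9] (array([661.5,  84. ]), array([48.2, 50.6]), 27.8)
  sphere [0.66309882 0.08483138 0.03448442] 0.02496817087359496
bar saucer calc [664.   -6.4] pocket(-y) [461.9 -15.3]
  top sil (array([663.6,  -2.3]), array([61.4, 29. ]), 82.9) [663.6  -1.8] depth mean [663.9  -2.4  48.6] std z 0.0017019835577048547
  allpts mean [661.8  -2.3  46. ] (array([664.5,  -2.4]), array([61.8, 29.1]), 84.0)
ring saucer calc [665.4 -94.4] pocket(-y) [452.9  72.3]
  top sil (array([662.9, -97.4]), array([55.3, 55. ]), 89.5) [662.7 -96.9] depth mean [662.6 -97.5  46.8] std z 0.0016920609707114654
  allpts mean [660.8 -96.7  44.3] (array([662.6, -97.6]), array([56. , 56.4]), 50.5)
block saucer calc [ 666.8 -182.4] pocket(-y) [443.8 159.8]
  top sil (array([ 663.1, -178.8]), array([44.3, 44.5]), 19.9) [ 663.9 -179.1] depth mean [ 663.4 -178.9   50.8] std z 0.0018038038410627605
  allpts mean [ 661.  -177.2   47.6] (array([ 664. , -179.4]), array([44.6, 45. ]), 20.2)
```

Poses are clear. I'll grasp every cake with the jaws across the row (along world x), so neighbours stay clear. The first move spins the tool.

Call:
{"api": "move_arm", "payload": {
  "commands": [
    [[0, 0, 0, 0.15], [0, 0, 0, 0.15], [0, 0, 0, 0.15], [0, 0, 0, 0.15], [0, 0, 0, 0.15], [0, 0, 0, 0.15], [0, 0, 0, 0.15], [0, 0, 0, 0.15]]
  ],
  "jaw": 8.76
}}

```text
clock: 0.9
tool_pos: [0.2451, 0.6286, 0.226]
orientation: [73.0, 89.9, -107.4]
force: [0.1, 0.5, 0.2]
opening: 0.088
```

```bash
cat >> h.py <<'E'
from scipy.spatial.transform import Rotation as Ro
import sys
def go(*ts):
    "targets x,y,z[mm],phi[deg]: print spin first, then shifts in tool axes after the spin (cm)"
    o=get_obs();p=o["tool_pos"]*1000;M=Ro.from_euler("xyz",o["orientation"],degrees=True).as_matrix()
    ph=np.degrees(np.arctan2(M[1,2],M[0,2]))%360
    print("t %.2f pos %s phi %.1f down %s open %.1f F %s q6 %.0f"%(o["clock"],np.round(p,1),ph,np.round(M[:,0],3),o["opening"]*1000,np.round(o["force"],1),o["joint_pos"][5]))
    for x,y,z,f in ts:
        sp=(ph-f+180)%360-180;a=np.radians(f);e=np.array([x,y])-p[:2]
        print("spin %.3f dx %.2f dy %.2f dz %.2f"%(np.radians(sp),(p[2]-z)/10,e@[-np.sin(a),np.cos(a)]/10,e@[np.cos(a),np.sin(a)]/10))
        p=np.array([x,y,z]);ph=f
E
python3 -c "
from h import *
go((662.5,84.5,120,180),(662.5,84.5,16,180))"
```

```text
t 0.90 pos [245.1 628.6 226. ] phi 179.6 down [-0.    -0.001 -1.   ] open 88.0 F [0.1 0.5 0.2] q6 -86
spin -0.007 dx 10.60 dy 54.41 dz -41.74
spin 0.000 dx 10.40 dy 0.00 dz 0.00
```

Call:
{"api": "move_arm", "payload": {
  "commands": [
    [[0.7, 3.6, -2.8, 0], [0.7, 3.6, -2.8, 0], [0.7, 3.6, -2.8, 0], [0.7, 3.6, -2.8, 0], [0.7, 3.6, -2.8, 0], [0.7, 3.6, -2.8, 0], [0.7, 3.6, -2.8, 0], [0.7, 3.6, -2.8, 0]]
  ]
}}

```text
clock: 1.7
tool_pos: [0.4696, 0.339, 0.1702]
orientation: [34.4, 90.0, -145.7]
force: [0.8, 0.2, -0.6]
opening: 0.0877
```

Call:
{"api": "move_arm", "payload": {
  "commands": [
    [[0.7, 3.6, -2.8, 0], [0.7, 3.6, -2.8, 0], [0.7, 3.6, -2.8, 0], [0.7, 3.6, -2.8, 0], [0.7, 3.6, -2.8, 0], [0.7, 3.6, -2.8, 0], [0.7, 3.6, -2.8, 0], [0, 0, 0, 0]]
  ]
}}

```text
clock: 2.5
tool_pos: [0.6661, 0.0838, 0.1192]
orientation: [31.6, 89.8, -148.8]
force: [-0.7, -0.4, -1.3]
opening: 0.0873
```

```bash
python3 -c "
from h import *
go((662.5,84.5,120,180),(662.5,84.5,16,180))"
```

```text
t 2.50 pos [666.1  83.8 119.2] phi 179.7 down [-0.003 -0.002 -1.   ] open 87.3 F [-0.7 -0.4 -1.3] q6 -24
spin -0.006 dx -0.08 dy -0.07 dz 0.36
spin 0.000 dx 10.40 dy 0.00 dz 0.00
```

Call:
{"api": "move_arm", "payload": {
  "commands": [
    [[3, 0, 0.36, 0], [3, 0, 0, 0], [2.5, 0, 0, 0], [1.2, 0, 0, 0], [0.6, 0, 0, 0], [0, 0, 0, 0], [0, 0, 0, 0]]
  ]
}}

```text
clock: 3.2
tool_pos: [0.6619, 0.0888, 0.0197]
orientation: [-164.9, 89.9, 15.0]
force: [0.6, 0.0, 0.7]
opening: 0.0873
```

```bash
python3 - <<'E'
from h import *
go((662.5,84.5,16,180))
p,d=snapshot("side");cv2.imwrite("pics/s1.png",cv2.resize(p[80:280,240:500],None,fx=3,fy=3)[:,:,::-1])
E
```

```text
t 3.20 pos [661.9  88.8  19.7] phi 180.0 down [ 0.002  0.    -1.   ] open 87.3 F [0.6 0.  0.7] q6 -24
spin -0.001 dx 0.37 dy 0.43 dz -0.06
```

View pics/s1.png

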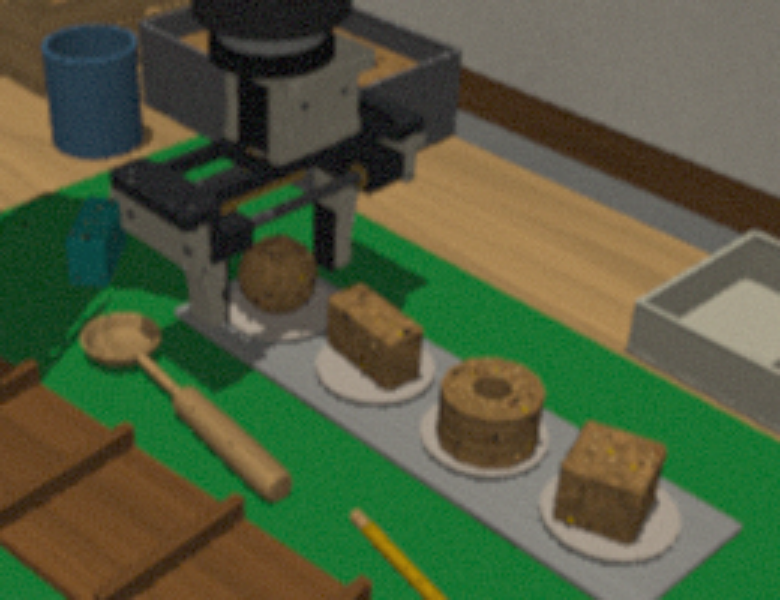

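The fingers straddle the ball (280,275 in the crop) along x, clear of the bar. I'll correct 4 mm in y and z, then close.

Call:
{"api": "move_arm", "payload": {
  "commands": [
    [[0.3, 0.4, 0, 0], [0, 0, 0, 0]]
  ]
}}

```text
clock: 3.45
tool_pos: [0.6611, 0.0841, 0.0159]
orientation: [-147.2, 90.0, 32.8]
force: [0.1, -0.2, -0.9]
opening: 0.0877
```

Call:
{"api": "move_arm", "payload": {
  "commands": [
    [[0, 0, 0, 0], [0, 0, 0, 0], [0, 0, 0, 0], [0, 0, 0, 0], [0, 0, 0, 0], [0, 0, 0, 0], [0, 0, 0, 0], [0, 0, 0, 0]]
  ],
  "jaw": 4.0
}}

```text
clock: 4.25
tool_pos: [0.6612, 0.0845, 0.0156]
orientation: [-167.4, 90.0, 12.6]
force: [0.9, 0.7, 0.0]
opening: 0.0504
```

```bash
python3 -c "
from h import *
go((662.5,84.5,110,180),(471,-102.8,110,180),(471,-102.8,16,180))"
```

```text
t 4.25 pos [661.2  84.5  15.6] phi 179.9 down [ 0.  0. -1.] open 50.4 F [0.9 0.7 0. ] q6 -24
spin -0.001 dx -9.44 dy 0.00 dz -0.13
spin 0.000 dx 0.00 dy 18.73 dz 19.15
spin 0.000 dx 9.40 dy 0.00 dz 0.00
```

Call:
{"api": "move_arm", "payload": {
  "commands": [
    [[-0.5, 0, 0, 0], [-1.5, 0, 0, 0], [-2.5, 0, 0, 0], [-2.5, 0, 0, 0], [-1.5, 0, 0, 0], [-0.5, 0, 0, 0], [0, 0, 0, 0]]
  ]
}}

```text
clock: 4.95
tool_pos: [0.6612, 0.0846, 0.1064]
orientation: [-148.8, 89.9, 31.2]
force: [-0.3, -0.1, -1.2]
opening: 0.0503
```

Call:
{"api": "move_arm", "payload": {
  "commands": [
    [[0, 1.2, 1.2, 0], [0, 2.5, 2.5, 0], [0, 3, 3.1, 0], [0, 3, 3.1, 0], [0, 3, 3.1, 0], [0, 3, 3, 0], [0, 2, 2, 0], [0, 1, 1, 0]]
  ]
}}

```text
clock: 5.75
tool_pos: [0.468, -0.1038, 0.1046]
orientation: [-0.4, 89.9, 179.4]
force: [0.4, -0.4, -0.7]
opening: 0.0502
```

Call:
{"api": "move_arm", "payload": {
  "commands": [
    [[0, 0, 0, 0], [0, 0, 0, 0], [0, 0, 0, 0]]
  ]
}}

```text
clock: 6.05
tool_pos: [0.4717, -0.1018, 0.1053]
orientation: [31.9, 90.0, -148.1]
force: [-0.0, 0.2, -0.7]
opening: 0.0505
```

```bash
python3 -c "
from h import *
go((471,-102.8,40,180),(471,-102.8,15,180))"
```

```text
t 6.05 pos [ 471.7 -101.8  105.3] phi 180.0 down [-0. -0. -1.] open 50.5 F [-0.   0.2 -0.7] q6 -11
spin -0.000 dx 6.53 dy 0.10 dz 0.07
spin 0.000 dx 2.50 dy 0.00 dz 0.00
```

Call:
{"api": "move_arm", "payload": {
  "commands": [
    [[2, 0.1, 0.1, 0], [3, 0, 0, 0], [2, 0, 0, 0], [1, 0, 0, 0], [0.5, 0, 0, 0], [0.3, 0, 0, 0], [0, 0, 0, 0], [0, 0, 0, 0]]
  ]
}}

```text
clock: 6.85
tool_pos: [0.4705, -0.1032, 0.0183]
orientation: [-173.1, 89.9, 6.9]
force: [-0.6, 0.9, -1.1]
opening: 0.0504
```

Call:
{"api": "move_arm", "payload": {
  "commands": [
    [[0.2, 0, 0, 0], [0.1, 0, 0, 0], [0, 0, 0, 0], [0, 0, 0, 0]]
  ]
}}

```text
clock: 7.25
tool_pos: [0.4699, -0.1034, 0.0147]
orientation: [-173.0, 90.0, 6.9]
force: [0.4, -0.5, -0.9]
opening: 0.0504
```

```bash
python3 -c "
from h import *
go()"
```

```text
t 7.25 pos [ 469.9 -103.4   14.7] phi 179.9 down [ 0.  0. -1.] open 50.4 F [ 0.4 -0.5 -0.9] q6 -11
```

Released now and raise; then next is the bar (φ 173).

Call:
{"api": "move_arm", "payload": {
  "commands": [
    [[0, 0, 0, 0], [0, 0, 0, 0], [0, 0, 0, 0], [0, 0, 0, 0], [0, 0, 0, 0], [0, 0, 0, 0]]
  ],
  "jaw": 8.7
}}

```text
clock: 7.85
tool_pos: [0.4699, -0.1034, 0.0146]
orientation: [16.8, 90.0, -163.2]
force: [-0.5, -0.1, -1.4]
opening: 0.086
```

Call:
{"api": "move_arm", "payload": {
  "commands": [
    [[-1, 0, 0, 0], [-2.5, 0, 0, 0], [-3, 0, 0, 0], [-3, 0, 0, 0], [-1, 0, 0, 0.12], [0, 0, 0, 0], [0, 0, 0, 0]]
  ]
}}

```text
clock: 8.55
tool_pos: [0.4696, -0.1033, 0.1197]
orientation: [-134.9, 90.0, 38.4]
force: [-0.3, 0.5, -0.6]
opening: 0.0866
```

```bash
python3 - <<'E'
from h import *
go((663.5,-2.2,115,173),(663.5,-2.2,15.5,173))
p,d=snapshot("side");cv2.imwrite("pics/s2.png",cv2.resize(p[100:360,170:500],None,fx=2.3,fy=2.3)[:,:,::-1])
E
```

```text
t 8.55 pos [ 469.6 -103.3  119.7] phi 173.2 down [ 0.  0. -1.] open 86.6 F [-0.3  0.5 -0.6] q6 -18
spin 0.004 dx 0.47 dy -12.40 dz -18.01
spin 0.000 dx 9.95 dy 0.00 dz 0.00
```

View pics/s2.png

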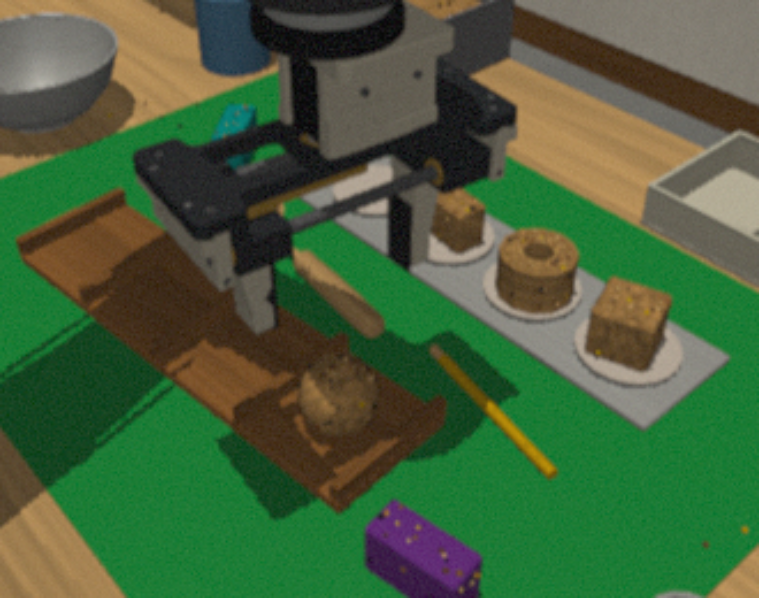

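The ball (340,395) stands in the right end pocket, and the other cakes are undisturbed. Next is the bar.

Call:
{"api": "move_arm", "payload": {
  "commands": [
    [[0.3, -1.5, -2.2, 0], [0, -2, -3, 0], [0, -2.5, -3.6, 0], [0, -2.5, -3.6, 0], [0, -2, -3, 0], [0, -1.4, -2, 0], [0, -0.5, -0.6, 0], [0, 0, 0, 0]]
  ]
}}

```text
clock: 9.4
tool_pos: [0.6632, -0.0017, 0.1145]
orientation: [20.2, 89.8, -166.6]
force: [-0.3, -0.6, 0.2]
opening: 0.0871
```

Call:
{"api": "move_arm", "payload": {
  "commands": [
    [[0, 0, 0, 0], [2.5, 0, 0, 0], [3, 0, 0, 0], [2, 0, 0, 0], [1.2, 0, 0, 0], [0.6, 0, 0, 0], [0, 0, 0, 0], [0, 0, 0, 0]]
  ]
}}

```text
clock: 10.2
tool_pos: [0.6641, -0.002, 0.0247]
orientation: [-166.0, 89.9, 7.1]
force: [0.0, 0.0, -0.3]
opening: 0.0868
```

```bash
python3 -c "
from h import *
go((663.5,-2.2,15.5,173))"
```

```text
t 10.20 pos [664.1  -2.   24.7] phi 173.1 down [ 0.001  0.    -1.   ] open 86.8 F [ 0.   0.  -0.3] q6 -24
spin 0.001 dx 0.92 dy 0.03 dz 0.06
```

Call:
{"api": "move_arm", "payload": {
  "commands": [
    [[0.6, 0, 0, 0], [0.3, 0, 0, 0], [0, 0, 0, 0]]
  ]
}}

```text
clock: 10.5
tool_pos: [0.6633, -0.002, 0.0142]
orientation: [10.6, 90.0, -176.4]
force: [-0.1, 0.4, 0.2]
opening: 0.087
```

Call:
{"api": "move_arm", "payload": {
  "commands": [
    [[0, 0, 0, 0], [0, 0, 0, 0], [0, 0, 0, 0], [0, 0, 0, 0], [0, 0, 0, 0], [0, 0, 0, 0], [0, 0, 0, 0], [0, 0, 0, 0]]
  ],
  "jaw": 2.0
}}

```text
clock: 11.3
tool_pos: [0.6636, -0.002, 0.0146]
orientation: [-163.0, 90.0, 10.0]
force: [0.4, -0.7, 0.5]
opening: 0.0288
```

Call:
{"api": "move_arm", "payload": {
  "commands": [
    [[0, 0, 0, 0], [-1, 0, 0, 0], [-2, 0, 0, 0], [-2.5, 0, 0, 0], [-2, 0, 0, 0], [-1, 0, 0, 0], [-0.5, 0, 0, 0], [0, 0, 0, 0]]
  ]
}}

```text
clock: 12.1
tool_pos: [0.6636, -0.002, 0.1049]
orientation: [-144.9, 90.0, 28.1]
force: [-0.5, 0.1, -0.5]
opening: 0.028
```

```bash
python3 -c "
from h import *
go((461.9,-15.3,105,185.9),(461.9,-15.3,15,185.9))"
```

```text
t 12.10 pos [663.6  -2.  104.9] phi 173.1 down [ 0.001  0.    -1.   ] open 28.0 F [-0.5  0.1 -0.5] q6 -24
spin -0.224 dx -0.01 dy -0.75 dz 20.20
spin 0.000 dx 9.00 dy 0.00 dz 0.00
```

Call:
{"api": "move_arm", "payload": {
  "commands": [
    [[0, 0, 0, -0.11], [0, 0, 0, -0.114], [0, -0.1, 2, 0], [0, -0.1, 3.4, 0], [0, -0.2, 4, 0], [0, -0.1, 4, 0], [0, -0.1, 3.4, 0], [0, -0.1, 2, 0]]
  ]
}}

```text
clock: 12.9
tool_pos: [0.4723, -0.0151, 0.1034]
orientation: [3.2, 89.8, -170.9]
force: [1.4, 0.6, 0.4]
opening: 0.0278
```

Call:
{"api": "move_arm", "payload": {
  "commands": [
    [[0, 0, 1.4, 0], [0, 0, 0, 0], [2, 0, 0, 0], [3, 0, 0, 0], [2, 0, 0, 0], [0.5, 0, 0, 0], [0, 0, 0, 0], [0, 0, 0, 0]]
  ]
}}

```text
clock: 13.7
tool_pos: [0.4629, -0.0156, 0.0301]
orientation: [171.8, 90.0, -2.3]
force: [-0.7, 0.5, -0.6]
opening: 0.0276
```

```bash
python3 -c "
from h import *
go((461.9,-15.3,14,185.9))"
```

```text
t 13.70 pos [462.9 -15.6  30.1] phi 185.9 down [ 0.001 -0.    -1.   ] open 27.6 F [-0.7  0.5 -0.6] q6 -17
spin 0.000 dx 1.61 dy -0.04 dz 0.09
```

Call:
{"api": "move_arm", "payload": {
  "commands": [
    [[0.8, 0, 0.1, 0], [0.5, 0, 0, 0], [0.2, 0, 0, 0], [0.1, 0, 0, 0], [0, 0, 0, 0], [0, 0, 0, 0]]
  ]
}}

```text
clock: 14.3
tool_pos: [0.4611, -0.0159, 0.0137]
orientation: [-169.0, 90.0, 16.9]
force: [0.5, -0.5, -0.6]
opening: 0.0278
```

Call:
{"api": "move_arm", "payload": {
  "commands": [
    [[0, 0, 0, 0], [0, 0, 0, 0], [0, 0, 0, 0], [0, 0, 0, 0], [0, 0, 0, 0], [0, 0, 0, 0], [0, 0, 0, 0]]
  ],
  "jaw": 8.7
}}

```text
clock: 15.0
tool_pos: [0.4609, -0.0159, 0.0136]
orientation: [172.7, 90.0, -1.4]
force: [0.7, -0.3, 0.0]
opening: 0.0786
```

Call:
{"api": "move_arm", "payload": {
  "commands": [
    [[-1, 0, 0, 0], [-2.5, 0, 0, 0], [-3, 0, 0, 0], [-2.5, 0, 0, 0], [-1, 0, 0, 0.05], [0, 0, 0, 0.05], [0, 0, 0, 0], [0, 0, 0, 0]]
  ]
}}

```text
clock: 15.8
tool_pos: [0.4608, -0.016, 0.1139]
orientation: [-151.4, 90.0, 28.8]
force: [0.0, 0.2, -0.1]
opening: 0.0867
```

```bash
python3 -c "
from h import *
go((662.8,-97.3,115,180),(662.8,-97.3,15,180))"
```

```text
t 15.80 pos [460.8 -16.  113.9] phi 180.3 down [ 0.  0. -1.] open 86.7 F [ 0.   0.2 -0.1] q6 -22
spin 0.004 dx -0.11 dy 8.13 dz -20.20
spin 0.000 dx 10.00 dy 0.00 dz 0.00
```

Next is the ring.

Call:
{"api": "move_arm", "payload": {
  "commands": [
    [[0, 0.6, -1.5, 0], [0, 1.2, -3, 0], [0, 1.6, -4, 0], [0, 1.6, -4, 0], [0, 1.4, -3.5, 0], [0, 1.1, -2.7, 0], [0, 0.6, -1.5, 0], [0, 0, 0, 0]]
  ]
}}

```text
clock: 16.6
tool_pos: [0.6642, -0.0973, 0.112]
orientation: [16.8, 89.9, -163.0]
force: [-0.2, -0.1, -0.6]
opening: 0.0868
```

Call:
{"api": "move_arm", "payload": {
  "commands": [
    [[0, 0, 0, 0], [2.5, 0, 0, 0], [3, 0, 0, 0], [2, 0, 0, 0], [1.2, 0, 0, 0], [0.6, 0, 0, 0], [0, 0, 0, 0], [0, 0, 0, 0]]
  ]
}}

```text
clock: 17.4
tool_pos: [0.6638, -0.0962, 0.0217]
orientation: [179.1, 89.9, -0.7]
force: [1.3, 0.4, 0.6]
opening: 0.0868
```

```bash
python3 -c "
from h import *
go((662.8,-97.3,15,180))"
```

```text
t 17.40 pos [663.8 -96.2  21.7] phi 180.2 down [ 0.001 -0.    -1.   ] open 86.8 F [1.3 0.4 0.6] q6 -8
spin 0.004 dx 0.67 dy 0.11 dz 0.10
```

Call:
{"api": "move_arm", "payload": {
  "commands": [
    [[0.4, 0.1, 0.1, 0], [0.2, 0, 0, 0], [0, 0, 0, 0]]
  ]
}}

```text
clock: 17.7
tool_pos: [0.662, -0.0974, 0.0145]
orientation: [-42.7, 90.0, 137.5]
force: [0.2, 0.1, 0.4]
opening: 0.0869
```

Call:
{"api": "move_arm", "payload": {
  "commands": [
    [[0, 0, 0, 0], [0, 0, 0, 0], [0, 0, 0, 0], [0, 0, 0, 0], [0, 0, 0, 0], [0, 0, 0, 0], [0, 0, 0, 0], [0, 0, 0, 0]]
  ],
  "jaw": 4.5
}}

```text
clock: 18.5
tool_pos: [0.6622, -0.0973, 0.0146]
orientation: [-171.6, 90.0, 8.6]
force: [-0.4, 0.8, -0.1]
opening: 0.0565
```

Call:
{"api": "move_arm", "payload": {
  "commands": [
    [[0, 0, 0, 0], [-1, 0, 0, 0], [-2, 0, 0, 0], [-2.5, 0, 0, 0], [-2, 0, 0, 0], [-1, 0, 0, 0], [-0.5, 0, 0, 0], [0, 0, 0, 0]]
  ]
}}

```text
clock: 19.3
tool_pos: [0.6622, -0.0973, 0.1049]
orientation: [-161.2, 90.0, 19.0]
force: [0.2, -0.3, -1.3]
opening: 0.0563
```

```bash
python3 -c "
from h import *
go((452.9,72.3,105,185.9),(452.9,72.3,15,185.9))"
```

```text
t 19.30 pos [662.2 -97.3 104.9] phi 180.2 down [ 0.001  0.    -1.   ] open 56.3 F [ 0.2 -0.3 -1.3] q6 -8
spin -0.100 dx -0.01 dy -19.02 dz 19.07
spin 0.000 dx 9.00 dy 0.00 dz 0.00
```

Call:
{"api": "move_arm", "payload": {
  "commands": [
    [[0, 0, 0, -0.1], [0, -1.5, 1.5, 0], [0, -2.5, 2.5, 0], [0, -3, 3, 0], [0, -3, 3, 0], [0, -3, 3, 0], [0, -3, 3, 0], [0, -2, 2, 0]]
  ]
}}

```text
clock: 20.1
tool_pos: [0.4618, 0.0637, 0.1035]
orientation: [12.2, 89.9, -161.9]
force: [1.0, 1.5, -0.5]
opening: 0.0562
```

Call:
{"api": "move_arm", "payload": {
  "commands": [
    [[0, -1, 1, 0], [0, 0, 0, 0], [2, 0, 0, 0], [3, 0, 0, 0], [2, 0, 0, 0], [0.5, 0, 0, 0], [0, 0, 0, 0], [0, 0, 0, 0]]
  ]
}}

```text
clock: 20.9
tool_pos: [0.4543, 0.0721, 0.03]
orientation: [176.0, 90.0, 1.9]
force: [0.2, -0.5, -0.2]
opening: 0.0562
```

```bash
python3 -c "
from h import *
go((452.9,72.3,14,185.9))"
```

```text
t 20.90 pos [454.3  72.1  30. ] phi 185.9 down [ 0.  0. -1.] open 56.2 F [ 0.2 -0.5 -0.2] q6 -28
spin -0.000 dx 1.60 dy -0.03 dz 0.14
```

Call:
{"api": "move_arm", "payload": {
  "commands": [
    [[0.8, 0, 0.1, 0], [0.5, 0, 0, 0], [0.2, 0, 0, 0], [0.1, 0, 0, 0], [0, 0, 0, 0], [0, 0, 0, 0]]
  ]
}}

```text
clock: 21.5
tool_pos: [0.4528, 0.0722, 0.0137]
orientation: [-156.8, 90.0, 29.2]
force: [-0.8, 0.0, -1.0]
opening: 0.0562
```

Call:
{"api": "move_arm", "payload": {
  "commands": [
    [[0, 0, 0, 0], [0, 0, 0, 0], [0, 0, 0, 0], [0, 0, 0, 0], [0, 0, 0, 0], [0, 0, 0, 0], [0, 0, 0, 0]]
  ],
  "jaw": 8.7
}}

```text
clock: 22.2
tool_pos: [0.4526, 0.072, 0.0135]
orientation: [32.8, 90.0, -141.3]
force: [0.5, -0.2, 0.1]
opening: 0.087
```

Call:
{"api": "move_arm", "payload": {
  "commands": [
    [[-1, 0, 0, 0], [-2.5, 0, 0, 0], [-3, 0, 0, 0], [-2.5, 0, 0, 0], [-1, 0, 0, -0.12], [0, 0, 0, -0.124], [0, 0, 0, 0], [0, 0, 0, 0]]
  ]
}}

```text
clock: 23.0
tool_pos: [0.4525, 0.072, 0.1139]
orientation: [-147.5, 90.0, 52.2]
force: [0.5, -1.1, -0.1]
opening: 0.0868
```

```bash
python3 -c "
from h import *
go((663.4,-179,115,199.9),(663.4,-179,15,199.9))"
```

```text
t 23.00 pos [452.5  72.  113.9] phi 199.7 down [ 0.  0. -1.] open 86.8 F [ 0.5 -1.1 -0.1] q6 -14
spin -0.004 dx -0.11 dy 30.78 dz -11.29
spin 0.000 dx 10.00 dy 0.00 dz 0.00
```

Call:
{"api": "move_arm", "payload": {
  "commands": [
    [[0, 2, -0.7, 0], [0, 3.5, -1.3, 0], [0, 4.2, -1.5, 0], [0, 4.2, -1.6, 0], [0, 4.2, -1.5, 0], [0, 4.2, -1.6, 0], [0, 4, -1.5, 0], [0, 3, -1, 0]]
  ]
}}

```text
clock: 23.8
tool_pos: [0.6539, -0.1694, 0.1125]
orientation: [-8.6, 89.9, -169.0]
force: [0.3, 0.2, -0.3]
opening: 0.0872
```

Call:
{"api": "move_arm", "payload": {
  "commands": [
    [[0, 1.5, -0.6, 0], [0, 0, 0, 0], [2.5, 0, 0, 0], [3, 0, 0, 0], [2, 0, 0, 0], [1, 0, 0, 0], [0, 0, 0, 0], [0, 0, 0, 0]]
  ]
}}

```text
clock: 24.6
tool_pos: [0.6641, -0.179, 0.0294]
orientation: [132.9, 90.0, -27.3]
force: [0.3, -1.2, -0.3]
opening: 0.0869
```

```bash
python3 -c "
from h import *
go((663.4,-179,15,199.9))"
```

```text
t 24.60 pos [ 664.1 -179.    29.4] phi 199.9 down [ 0.001 -0.    -1.   ] open 86.9 F [ 0.3 -1.2 -0.3] q6 19
spin -0.000 dx 1.44 dy -0.02 dz 0.07
```

Call:
{"api": "move_arm", "payload": {
  "commands": [
    [[0.8, 0, 0, 0], [0.4, 0, 0, 0], [0.2, 0, 0, 0], [0, 0, 0, 0]]
  ]
}}

```text
clock: 25.0
tool_pos: [0.6634, -0.1792, 0.0144]
orientation: [-22.7, 90.0, 177.2]
force: [-0.4, -0.1, -0.1]
opening: 0.0868
```

Call:
{"api": "move_arm", "payload": {
  "commands": [
    [[0, 0, 0, 0], [0, 0, 0, 0], [0, 0, 0, 0], [0, 0, 0, 0], [0, 0, 0, 0], [0, 0, 0, 0], [0, 0, 0, 0], [0, 0, 0, 0]]
  ],
  "jaw": 3.5
}}

```text
clock: 25.8
tool_pos: [0.6637, -0.1792, 0.0146]
orientation: [135.3, 90.0, -24.8]
force: [-0.5, -0.0, 0.4]
opening: 0.0439
```

Call:
{"api": "move_arm", "payload": {
  "commands": [
    [[0, 0, 0, 0], [-1, 0, 0, 0], [-2, 0, 0, 0], [-2.5, 0, 0, 0], [-2, 0, 0, 0], [-1, 0, 0, 0], [-0.5, 0, 0, 0], [0, 0, 0, 0]]
  ]
}}

```text
clock: 26.6
tool_pos: [0.6637, -0.1791, 0.1049]
orientation: [175.5, 90.0, 15.4]
force: [-0.6, 0.4, -1.1]
opening: 0.0439
```

```bash
python3 -c "
from h import *
go((443.8,159.8,105,185.9))"
```

```text
t 26.60 pos [ 663.7 -179.1  104.9] phi 199.9 down [ 0.001  0.    -1.   ] open 43.9 F [-0.6  0.4 -1.1] q6 19
spin 0.244 dx -0.01 dy -35.97 dz 18.39
```

Call:
{"api": "move_arm", "payload": {
  "commands": [
    [[0, 0, 0, 0.12], [0, 0, 0, 0.124], [0, -2, 1, 0], [0, -3, 1.5, 0], [0, -4, 2.1, 0], [0, -4, 2, 0], [0, -4, 2.1, 0], [0, -4, 2, 0]]
  ]
}}

```text
clock: 27.4
tool_pos: [0.5337, 0.0196, 0.1033]
orientation: [10.5, 89.9, -163.7]
force: [1.5, 0.4, -0.5]
opening: 0.0438
```

Call:
{"api": "move_arm", "payload": {
  "commands": [
    [[0, -4, 2.1, 0], [0, -4, 2, 0], [0, -4, 2.1, 0], [0, -2, 1, 0], [0, -1, 0.5, 0], [0, 0, 0, 0], [0, 0, 0, 0]]
  ]
}}

```text
clock: 28.1
tool_pos: [0.4436, 0.1596, 0.1041]
orientation: [37.7, 89.9, -136.4]
force: [-0.1, -0.6, -1.8]
opening: 0.0439
```

```bash
python3 -c "
from h import *
go((443.8,159.8,14,185.9))"
```

```text
t 28.10 pos [443.6 159.6 104.1] phi 185.9 down [-0.001 -0.001 -1.   ] open 43.9 F [-0.1 -0.6 -1.8] q6 -38
spin 0.000 dx 9.01 dy -0.02 dz -0.03
```

Call:
{"api": "move_arm", "payload": {
  "commands": [
    [[2, 0, 0, 0], [3, 0, 0, 0], [2, 0, 0, 0], [1, 0, 0, 0], [0.6, 0, 0, 0], [0, 0, 0, 0], [0, 0, 0, 0]]
  ]
}}

```text
clock: 28.8
tool_pos: [0.4442, 0.1602, 0.0192]
orientation: [-152.4, 89.9, 33.5]
force: [-0.4, 0.1, -0.2]
opening: 0.0437
```

```bash
python3 -c "
from h import *
go((443.8,159.8,14,185.9))"
```

```text
t 28.80 pos [444.2 160.2  19.2] phi 185.9 down [ 0.001  0.001 -1.   ] open 43.7 F [-0.4  0.1 -0.2] q6 -38
spin -0.000 dx 0.52 dy 0.03 dz 0.04
```

Call:
{"api": "move_arm", "payload": {
  "commands": [
    [[0.3, 0, 0, 0], [0.1, 0, 0, 0], [0, 0, 0, 0], [0, 0, 0, 0]]
  ]
}}

```text
clock: 29.2
tool_pos: [0.4437, 0.1601, 0.0148]
orientation: [-144.5, 90.0, 41.4]
force: [0.3, -0.1, -0.3]
opening: 0.044
```

Call:
{"api": "move_arm", "payload": {
  "commands": [
    [[0, 0, 0, 0], [0, 0, 0, 0], [0, 0, 0, 0], [0, 0, 0, 0], [0, 0, 0, 0], [0, 0, 0, 0], [0, 0, 0, 0]]
  ],
  "jaw": 8.7
}}

```text
clock: 29.9
tool_pos: [0.4436, 0.16, 0.0146]
orientation: [66.0, 90.0, -108.1]
force: [0.2, 0.0, -0.0]
opening: 0.0863
```

Call:
{"api": "move_arm", "payload": {
  "commands": [
    [[-1, 0, 0, 0], [-2.5, 0, 0, 0], [-3, 0, 0, 0], [-3, 0, 0, 0], [-3, 0, 0, 0], [-2, -4, 0, 0], [0, -4, 0, 0], [0, -4, 0, 0]]
  ]
}}

```text
clock: 30.7
tool_pos: [0.4313, 0.2809, 0.1617]
orientation: [-133.1, 89.8, 52.8]
force: [1.2, 0.8, 0.4]
opening: 0.087
```

Call:
{"api": "move_arm", "payload": {
  "commands": [
    [[0, -4, 0, 0], [0, -4, -2, 0], [0, -4, -2, 0], [0, -4, -2, 0], [0, 0, 0, 0], [0, 0, 0, 0]]
  ]
}}

```text
clock: 31.3
tool_pos: [0.4743, 0.4451, 0.1591]
orientation: [51.0, 89.9, -123.1]
force: [-0.2, 0.2, -0.5]
opening: 0.0873
```

```bash
python3 - <<'E'
from h import *
go()
p,d=snapshot("top");cv2.imwrite("pics/t2.png",p[:,:,::-1])
P=cloud("top",d);P[d==0]=0
hi=(P[...,2]>.034)&(P[...,2]<.07);hi[:220]=0;hi[300:]=0
n,l,s,c=cv2.connectedComponentsWithStats(hi.astype(np.uint8))
r=np.radians(5.9);M=np.array([[np.cos(r),np.sin(r)],[-np.sin(r),np.cos(r)]])
for i in range(1,n):
    if s[i,4]>100:
        Q=P[l==i];zt=np.percentile(Q[:,2],95);t=Q[Q[:,2]>zt-.006]
        R=rect(t[:,:2]);print(c[i].round(),"z",zt.round(3),R,"rack xy",np.round(M@(np.array(R[0])-[457.4,28.5]),1))
p,d=snapshot("side");cv2.imwrite("pics/s3.png",p[:,:,::-1])
E
```

```text
t 31.30 pos [474.3 445.1 159.1] phi 185.9 down [-0.001 -0.001 -1.   ] open 87.3 F [-0.2  0.2 -0.5] q6 -54
[ 84. 250.] z 0.069 (array([476.3, 413.2]), array([170. ,  96.4]), 89.6) rack xy [ 58.3 380.7]
[625. 225.] z 0.038 (array([ 511.5, -547.3]), array([55.5, 19.1]), 89.8) rack xy [  -5.4 -578.3]
[387. 249.] z 0.058 (array([ 469.5, -101.5]), array([32.9, 36.4]), 9.3) rack xy [  -1.3 -130.6]
[292. 259.] z 0.048 (array([453.1,  72.1]), array([55.1, 54.5]), 89.8) rack xy [ 0.2 43.8]
[340. 254.] z 0.05 (array([460.9, -15.8]), array([27.9, 61.6]), 5.7) rack xy [ -1.1 -44.4]
[244. 265.] z 0.052 (array([443.8, 159.6]), array([43.8, 44.7]), 6.1) rack xy [-1.000e-01  1.318e+02]
[519. 276.] z 0.069 (array([ 419.2, -344.4]), array([70.7, 34.6]), 4.4) rack xy [ -76.3 -367. ]
[452. 270.] z 0.041 (array([ 431.9, -220.2]), array([27.9, 62.2]), 10.7) rack xy [ -50.9 -244.8]
```

View pics/t2.png

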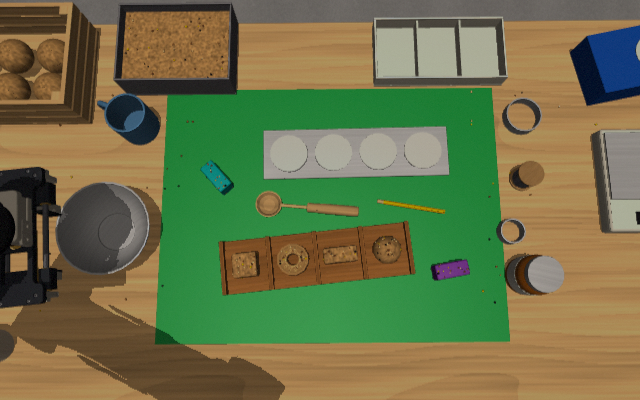

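View pics/s3.png

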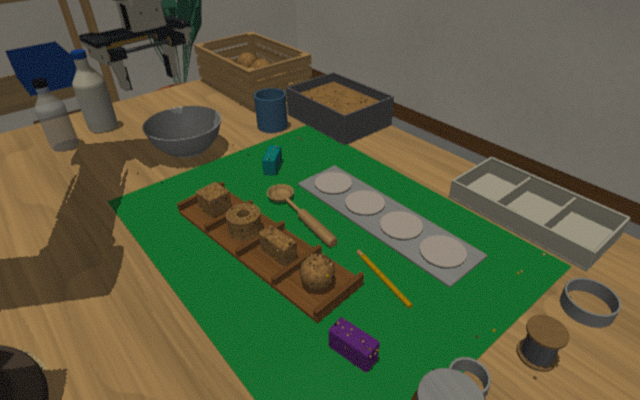

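The rack holds block (244,265), ring (292,259), bar (340,254) and ball (387,249), each upright and within 2 mm of its pocket centre. The arm is clear, so I'm handing in.

```bash
python3 -c "
from plant import *
print(close_job())"
```

```text
the job is handed in; nothing more can be done
None
```

All four cakes are on the rack in reverse order, and I handed the job in at about 31.4 s of the 93 s allowed. On the tray they stood, left to right, ball, bar, ring, block; on the rack they now stand block, ring, bar, ball.

- **Position:** in the last top view each cake was within about 2 mm of its pocket centre.
- **Standing:** each cake was upright. The top heights (58, 50, 48 and 52 mm for ball, bar, ring and block) match cakes standing on the 10 mm floor to within about 2 mm.
- **Orientation:** the block and bar are square with the rack to within about 0.2°.
- **Surroundings:** the side view agreed, the saucers were empty, and nothing else looked moved. The gripper was open and away from the rack, with only sensor-noise force readings.

No check failed or disagreed.

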